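Take the wooden house out of the drying cabinet

TASK

Lift the clear front sash of the drying cabinet until it stays up by itself when you let go; do not let it fall shut. Then reach in under it, take out the small wooden house and stand it upright in the middle of the cork mat without dropping it. Leave the sash up, and leave the round wooden pot in the cabinet and the tray of twigs on the table where they are.

Things in the scene. Friction and masses are not known exactly. Their poses are not given: they have to be found in the camera images.
- cabinet: Drying cabinet with white floor, wire sides, roof and back, wooden edges, fixed on the table, its front turned to the robot's left (+y): 360 mm wide (y), 200 deep, 165 high. Origin on the table, mid-width in the sash plane (open front); x points level into it, z up. Inner floor 12 mm above the table, no sill; inside 336 mm wide; roof underside 159 mm above the table. Sash guides 280 mm high and balance arms at its sides.
- sash (a joint): Height (m) the sash is raised: 0 shut (as at the start), 0.20 upper stop. Its lower edge is 12 mm plus this above the table. Clear pane in aluminium frame, 352 wide, 153 high, 10 mm thick, 0.6 kg, slides straight up. Takes about 8 N at the bottom, less higher up (balance arms). Let go below about 107 to 137 mm it slides down; from 140 mm up friction holds it.
- sash_handle (a point): Middle of the sash's handle: level dark steel bar, 12 mm thick, 130 mm long along the cabinet's y, 60 mm in front of the sash plane, on two arms at its ends, 15 mm below the sash's top edge. 150 mm above the table when shut; rises with the sash. Can be pinched from above across the bar.
- house: Loose house-shaped block of plain wood, 140 g: 60 mm deep (x), 50 wide (y), plain side walls 60 high, gable roof, ridge along x 85 high; both gable ends alike (dark door, round window). Origin: centre of underside, z up. Stands on the cabinet's floor, origin 45 to 60 mm behind the sash plane, a gable to the front within 15 degrees, in the left or right half.
- drum: Round pot of the same plain wood, 54 mm diameter, 75 mm high, with a shallow hollow in its top, loose in the other half of the cabinet. Origin at the centre of its underside. To be left alone.
- mat: Square cork mat fixed on the table, 160 x 160 mm, 5 mm thick, in front of the cabinet's sash, nearer to or farther from the robot. Origin at the centre of its underside, so its top is 5 mm above that; x and y along its edges.
- tray: Loose wooden tray with twigs in it, 160 x 160 x 40 mm, in the other of the two places in front of the cabinet, beside the mat. Origin at the centre of its underside. To be left alone.
There are look-alikes about, which are no part of the job. There is more than one size of the mat; the one meant has the size given above.

How it is judged:
On the way:
1. the sash has been raised and stays up by itself, the robot touching neither it nor the cabinet (value of joint sash above 0.105 m and velocity of joint sash between -0.01 and 0.01 m/s and contact force between each of the fingers, the arm and cabinet below 0.1 N), for 0.4 s.
At the end, for the whole second after the job is handed in: The sash is still up by itself (raised more than 105 mm, at rest); the house stands at rest, upright within 0.1 rad, on the cork mat, its centre within 50 mm of the mat's centre along each of the mat's edges; the round pot and the tray are within 30 mm of where they were (value of joint sash above 0.105 m and velocity of joint sash between -0.01 and 0.01 m/s and x of house in the frame of mat between -0.05 and 0.05 m and y of house in the frame of mat between -0.05 and 0.05 m and z of house in the frame of mat between 0.001 and 0.01 m and angle between house's own z axis and vertical below 0.1 rad and linear speed of house below 0.02 m/s and distance of each of drum, tray from where it was at the start of the episode below 0.03 m); the robot touches nothing.
It fails at once if the sash falls or is slammed down (faster than 0.3 m/s) (velocity of joint sash below -0.3 m/s).
It fails at once if the house is dropped (faster than 0.5 m/s with no finger on it) (linear speed of house above 0.5 m/s and contact force between the fingers and house below 0.05 N).
It fails at once if the round pot or the tray is moved more than 30 mm, or the pot knocked over (distance of any of drum, tray from where it was at the start of the episode above 0.03 m or angle between drum's own z axis and vertical above 0.4 rad).
It also fails if it takes over 58 s, if anything falls off the work surface, if the arm or the gripper's body presses on something with over 40 N, if the wrist force passes 120 N, or if a joint passes its speed limit or range.

ROBOT

A 6-joint arm with a two-finger parallel gripper is mounted at the origin on the work surface. World frame = base frame: x ahead of the robot, y to its left, z up, the work surface at z = 0. Lengths are in m, angles in rad, forces in N, time in s.
With the tool pointing down it reaches from about 0.4 to 0.825 m from the base axis. Payload 7 kg.
Tool frame: the origin (TCP) lies midway between the tips of the shut fingers; the grasp point (between the pads) lies hold_point_z behind it (hold_point_z is the distance from the TCP to the grasp point, in m); z points along the fingers, y is the line along which they close (so a half turn about z gives the same grasp; the last joint's range is limited). The gripper opens to 88 mm and grips with 3 to 60 N. Pads are 19 mm wide; open, the fingers measure 130 mm over their backs; the gripper's body (78 mm by 193 mm) begins 47 mm behind the grasp point.
Start: joints at [-0.973, 0.359, 0.012, 0, -1.224, -0.288], TCP at [0.206, -0.643, 0.227] pointing down, gripper open.
Joint ranges: [-3.07, 3.07], [-1.43, 2.12], [-1.02, 1.25], [-3.03, 1.67], [-3.05, -0], [-3.03, 3.03]. Speed limits (rad/s): [2.39, 2.39, 3.01, 3.14, 3.14, 3.14].

INTERFACE

Orientations are given as [roll, pitch, yaw] about the fixed x, y, z axes, in that order (R = Rz(yaw) Ry(pitch) Rx(roll)).
In Python, from station import * gives the robot as it stands.
- The arm moves only by the tool apply_moves, never from a script. Its argument "steps" is a list of rows, each an object with "translation": the shift along the world's x, y, z scaled (see below), a list of three; "rotation": the turn, a rotation vector about the world's x, y, z scaled (see below), a list of three. A call has exactly 10 rows; each row is the pose to reach, as a shift and turn from the pose commanded when the call began; what a row does not reach only later rows make up. The controller multiplies each number of a shift by 250 mm and each number of a turn by 30 degrees. A row lasts 1/12 s, in which the tool goes at most 41.7 mm and 7.16 degrees, less where a joint would pass 70% of its speed; a pose out of reach is approached as far as the arm can. A call with a number of a shift or a turn outside -1 to 1 is refused whole. A call with a gripper value outside its range is refused whole. "jaw" is the closure, from -1 (fully open) to 1 (shut), so that 0 is half open, set as the call begins (left out, the last holds). The fingers move at their own pace and stop on an object; "newtons" is the grip in N (left out, the last holds). Time passes only in rows, so rows that repeat a pose let the fingers close, or fill a call up. It gives the time, the measured TCP pose, the force, the opening and the grip force at its end, in the units of the state.
- get_state(): the state, without advancing time (a new reading comes with each control period).
- grab_frame(name): name is "scene" or "top" or "wrist"; returns the picture (480x640x3 uint8, blue, green, red); there is no depth.
- camera_model(name): a dict with "fx", "fy", "cx", "cy" (pixels), "xyz" and "rotation" of the camera in the world. Camera axes: x right, y down, z forward; pixel columns grow to the right and rows downward; lengths in m; the calibration is good to about 2 mm. The wrist camera is an equidistant fisheye: a pixel r from the principal point sees the ray r / f radians off the axis. A picture is of the moment at which its call begins: read the wrist's pose just before it. camera_model takes no time and is no camera call; for the wrist camera it gives the pose at the moment of the call.
- job_done(): hands the job in; it is judged then, once.
The state is a dict: "t": time; "q": joint angles; "qd": joint speeds; "joint_efforts": joint torques, N m; "eef_pos": TCP position; "ee_rot": TCP orientation; "force": force on the tool from outside, world axes, zero at the start; "moment": the same for the moment, N m; "width": finger opening in m; "gripper_force": force on a finger pad.
Only numpy, scipy, OpenCV 4.12 (cv2) and the standard library are available. Lean on these libraries where they do the work, as an engineer would, in place of code of your own. Each camera call takes 0.05 s, during which the arm holds its last target. There are 200 camera calls.

## Working session

There is one attempt and no reset: what is moved stays moved. The work goes in short steps, Python scripts to look and compute and a tool call to move; the robot and the scene stay as the last step left them, time stands still between calls to the robot, and variables do not carry over. Pictures are saved under pics/ and viewed, at most 10 in all, crops included, and the job is handed in when it is done.

Besides the shell and the picture viewer there is one more tool, called after "Request:" as name(argument=value, ...), one argument or row to a line, values as JSON. apply_moves: Moves the arm, as the interface text tells. Shifts and turns lie within -1 to 1; 1 stands for 250 mm of shift or 30 degrees of turn. Its arguments: {"type":"object","properties":{"steps":{"type":"array"},"jaw":{"type":"number"},"newtons":{"type":"number"}},"required":["steps"]}

```bash
mkdir -p pics; ls; python3 - <<'E'
from station import *
import cv2
s=get_state();print(s)
for n in("scene","top"):
    cv2.imwrite(f"pics/{n}0.png",grab_frame(n));print(n,camera_model(n))
print(camera_model("wrist"))
E
```

```text
pics
{'t': 0.0, 'q': array([-9.72945171e-01,  3.59370228e-01,  1.10379183e-02, -3.40229555e-04,
       -1.22406911e+00, -2.88122032e-01]), 'qd': array([-0.00032096,  0.00105002, -0.00028145, -0.00110223,  0.0010329 ,
       -0.001212  ]), 'joint_efforts': array([-5.81727954e-05, -5.82714736e+01,  2.93064737e+01,  6.99727044e+00,
        6.98617485e-03, -1.70139865e-04]), 'eef_pos': array([ 0.20557602, -0.6424197 ,  0.22562612]), 'ee_rot': array([ 3.13996284e+00, -1.49480597e-04, -2.83197928e+00]), 'force': array([ 0.86350643,  0.61261581, -0.40548495]), 'moment': array([0.04565923, 0.0198781 , 0.05243929]), 'gripper_force': 0.0, 'width': 0.08770132577566277}
scene {'fx': 531.2728578991391, 'fy': 531.2728578991391, 'cx': 316.23120975489417, 'cy': 244.25536819095083, 'xyz': array([ 0.93924943, -0.48764788,  0.70141605]), 'rotation': array([-2.22634933,  0.01382008,  0.73563775])}
top {'fx': 443.4665845081724, 'fy': 443.4665845081724, 'cx': 328.1270257687827, 'cy': 241.35679335477263, 'xyz': array([0.3489069 , 0.07506249, 0.8554638 ]), 'rotation': array([-3.03337982, -0.0140361 , -1.56014239])}
{'fx': 371.64829954431775, 'fy': 371.64829954431775, 'cx': 321.8715785816773, 'cy': 231.64365324127093, 'xyz': array([ 0.13329475, -0.66547181,  0.38382927]), 'rotation': array([ 2.85647847e+00, -1.60365654e-03,  1.87935696e+00])}
```

View pics/scene0.png

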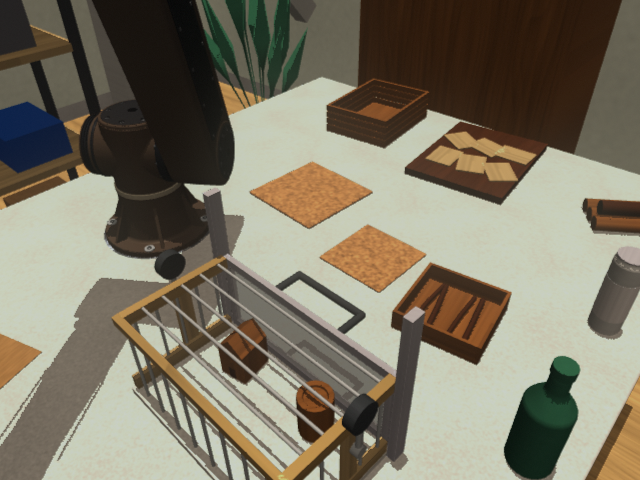

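View pics/top0.png

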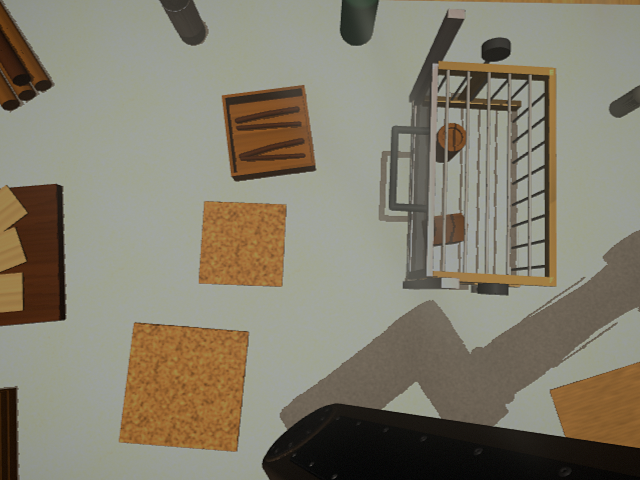

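Scene: the house is at scene (243,350) and top (450,229), and the pot at scene (316,410) and top (450,140). The handle bar is at top (393,168), and the tray at top (268,133). There are two cork mats: a small one at top (243,244), about 83 px per side, and a large one at (185,387), about 115 px. At roughly 518 px/m, 160 mm is about 83 px, so the small mat beside the tray fits. I'll confirm this in an enlarged crop.

```bash
cat > h.py <<'E'
import numpy as np, cv2
from station import *
from scipy.spatial.transform import Rotation as Ro
def bp(n,u,v,z):
    c=camera_model(n); d=Ro.from_euler('xyz',c['rotation']).as_matrix()@np.array([(u-c['cx'])/c['fx'],(v-c['cy'])/c['fy'],1])
    return (c['xyz']+d*(z-c['xyz'][2])/d[2])[:2].round(4)
def proj(n,p):
    c=camera_model(n); q=Ro.from_euler('xyz',c['rotation']).as_matrix().T@(np.array(p)-c['xyz']).T
    return np.array([c['fx']*q[0]/q[2]+c['cx'],c['fy']*q[1]/q[2]+c['cy']])
E
python3 - <<'E'
from h import *
t=cv2.imread('pics/top0.png');s=cv2.imread('pics/scene0.png')
a=cv2.resize(t[50:300,190:590],None,fx=2,fy=2,interpolation=cv2.INTER_CUBIC)
b=s[230:480,100:500]
cv2.imwrite('pics/crop1.png',a)
cv2.imwrite('pics/crop2.png',cv2.resize(b,None,fx=2,fy=2,interpolation=cv2.INTER_CUBIC))
for nm,pts,z in(("mat",[(204,202),(286,205),(283,286),(200,283)],.005),("big",[(134,323),(248,331),(237,450),(120,441)],.005),("trayrim",[(222,95),(304,86),(315,170),(234,180)],.04),("bar",[(392,127),(392,208)],.156),("roof",[(433,65),(555,68),(555,285),(428,278)],.165)):
    P=[bp("top",*p,z) for p in pts];print(nm,*P,np.linalg.norm(P[0]-P[1]),np.mean(P,axis=0))
for p in((300,275),(361,324)):print(bp("scene",*p,.156))
E
```

```text
mat [0.5153 0.3058] [0.5115 0.1468] [0.3548 0.1492] [0.3588 0.307 ] 0.159045402322733 [0.4351 0.2272]
big [0.2826 0.4274] [0.2698 0.2132] [0.0553 0.2268] [0.0698 0.4406] 0.21458210549810533 [0.169375 0.327   ]
trayrim [0.7166 0.2705] [0.7373 0.1141] [0.5724 0.0907] [0.551 0.242] 0.1577639058847112 [0.644325 0.179325]
bar [ 0.6144 -0.0364] [ 0.48   -0.0358] 0.13440133927904138 [ 0.5472 -0.0361]
roof [ 0.7175 -0.103 ] [ 0.716  -0.3047] [ 0.3598 -0.2887] [ 0.3685 -0.09  ] 0.2017055775133648 [ 0.54045 -0.1966 ]
[ 0.4915 -0.0422]
[ 0.6286 -0.0618]
```

View pics/crop1.png

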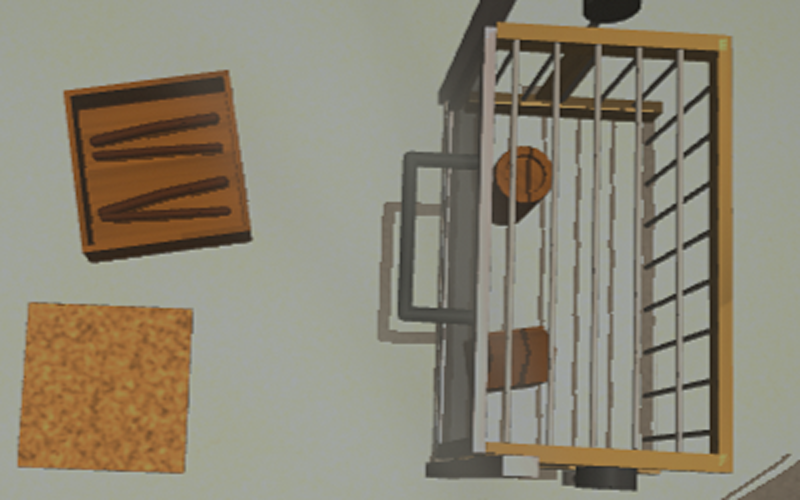

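View pics/crop2.png

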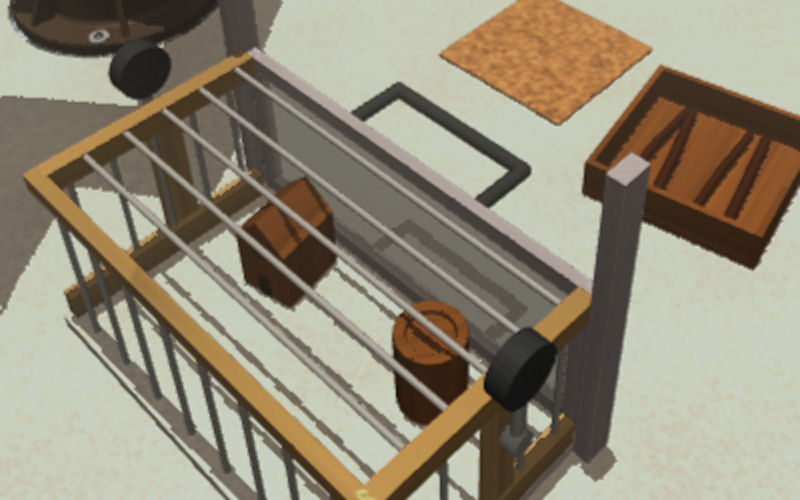

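The crop confirms the small mat (top (243,244), side measured 159 mm) as the target; the large one measures 215 mm. The tray sits beside the small mat. Next I'll fit the cabinet and house poses and check them with an overlay.

```bash
python3 - <<'E'
from h import *
import station
print([k for k in dir(station) if not k.startswith('_')])
from scipy.optimize import least_squares
def T(p,P,z0=0):
    c,s=np.cos(p[2]),np.sin(p[2]);P=np.atleast_2d(P)
    return np.c_[p[0]+c*P[:,0]-s*P[:,1],p[1]+s*P[:,0]+c*P[:,1],P[:,2]+z0]
def fit(obs,p0,z0):
    f=lambda p:np.concatenate([proj(n,T(p,P,z0)[0])-uv for n,P,uv in obs])
    r=least_squares(f,p0,loss='soft_l1',f_scale=2);print(r.x.round(4),r.fun.reshape(-1,2).round(1).tolist());return r.x
h=.059
C=fit([("top",(.2,.18,.165),(555,68.5)),("top",(.2,-.18,.165),(556,285)),("top",(-.06,h,.15),(394,129)),("top",(-.06,-h,.15),(394,208)),
("scene",(.2,-.18,.165),(112.5,319)),("scene",(.2,.18,.165),(282,477.5)),("scene",(-.06,-h,.15),(299.5,275)),("scene",(-.06,h,.15),(361,315))],[.54,-.1,-1.57],0)
k=lambda u,v:(u/2+100,v/2+230)
H=fit([("scene",(.03,.025,0),k(288,305)),("scene",(.03,-.025,0),k(245,272)),("scene",(-.03,.025,0),k(335,262)),("scene",(.03,-.025,.06),k(240,238)),("scene",(-.03,.025,.06),k(333,212)),("scene",(-.03,0,.085),k(305,178))],[.47,-.15,-1.57],.012)
d=H[:2]-C[:2];c,s=np.cos(C[2]),np.sin(C[2]);print("house in cab",c*d[0]+s*d[1],-s*d[0]+c*d[1],np.degrees(H[2]-C[2]))
print("handle",T(C,(-.06,0,.15)))
out=[]
for n,(x0,y0) in(("scene",(190,230)),("top",(360,40))):
    im=cv2.resize(cv2.imread(f'pics/{n}0.png')[y0:y0+250,x0:x0+200],None,fx=2,fy=2)
    q=lambda p,P,z:tuple(int(a) for a in (proj(n,T(p,P,z)[0])-(x0,y0))*2)
    for a in(-.03,.03):
        pr=[(a,-.025,0),(a,-.025,.06),(a,0,.085),(a,.025,.06),(a,.025,0)]
        for A,B in zip(pr,pr[1:]+pr[:1]):cv2.line(im,q(H,A,.012),q(H,B,.012),(0,255,0),1)
    cv2.line(im,q(H,(-.03,0,.085),.012),q(H,(.03,0,.085),.012),(0,255,0),1)
    for y in(-.18,.18):
        cv2.line(im,q(C,(0,y,.165),0),q(C,(.2,y,.165),0),(255,0,0),1)
    cv2.line(im,q(C,(-.06,-h,.15),0),q(C,(-.06,h,.15),0),(0,0,255),1)
    out.append(im)
cv2.imwrite('pics/ov.png',np.hstack(out))
E
```

```text
['Unreachable', 'camera_model', 'get_state', 'grab_frame', 'hold_point_z', 'job_done']
[ 0.5455 -0.0982 -1.6108] [[0.3, -1.3], [0.5, 1.4], [0.0, 3.8], [-2.5, -4.8], [-1.7, -3.2], [0.9, 9.5], [2.2, 0.2], [-2.8, -3.2]]
[ 0.4618 -0.1477 -1.4821] [[0.2, 1.9], [-0.7, 3.5], [1.6, -0.4], [-2.9, -4.4], [0.0, -0.3], [1.0, -1.1]]
house in cab 0.05276814897013631 -0.08167529476243385 7.371053754758835
handle [[ 0.54793471 -0.03828999  0.15      ]]
```

View pics/ov.png

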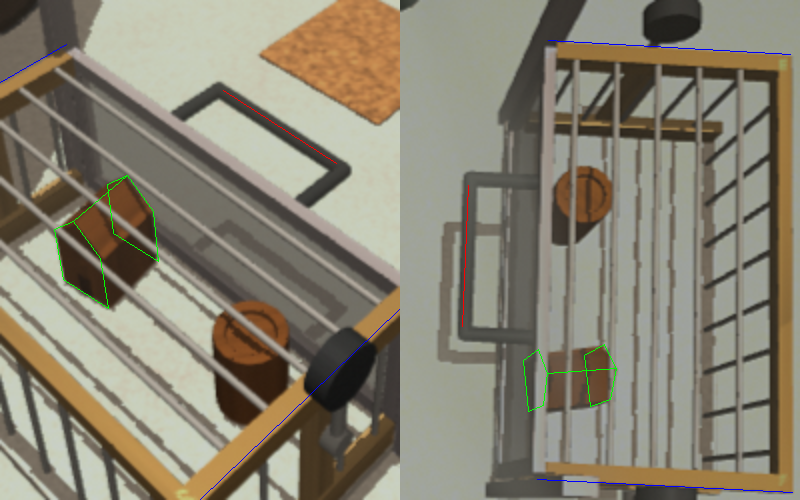

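Request:
apply_moves(
  steps=[
    {"translation": [0, 0, 0.16], "rotation": [0, 0, 0]},
    {"translation": [0.02, 0.05, 0.32], "rotation": [0, 0, -0.1]},
    {"translation": [0.05, 0.1, 0.48], "rotation": [0, 0, -0.2]},
    {"translation": [0.1, 0.18, 0.6], "rotation": [0, 0, -0.3]},
    {"translation": [0.15, 0.28, 0.7], "rotation": [0, 0, -0.4]},
    {"translation": [0.2, 0.4, 0.76], "rotation": [0, 0, -0.5]},
    {"translation": [0.27, 0.54, 0.8], "rotation": [0, 0, -0.6]},
    {"translation": [0.34, 0.68, 0.8], "rotation": [0, 0, -0.67]},
    {"translation": [0.41, 0.82, 0.8], "rotation": [0, 0, -0.67]},
    {"translation": [0.48, 0.96, 0.8], "rotation": [0, 0, -0.67]},
  ],
  jaw=0.1,
  newtons=30,
)

```text
t: 0.93
eef_pos: [0.326, -0.4011, 0.4264]
ee_rot: [3.141, 0.0, 3.1]
force: [1.2, -0.7, 0.1]
width: 0.0395
gripper_force: 0.0
```

```bash
python3 -c "
from h import *
import station;print(station.hold_point_z);s=get_state();print(s['t'],s['eef_pos'],s['ee_rot'],s['q'],s['width'])"
```

```text
0.0188
0.9333 [ 0.32600054 -0.40106084  0.42643829] [3.14133234e+00 1.65184281e-04 3.09992226e+00] [-5.08320484e-01  2.72493319e-02  3.66572559e-02 -3.06809900e-04
 -1.58017384e+00 -1.10414909e+00] 0.03953959123552824
```

Request:
apply_moves(
  steps=[
    {"translation": [0.07, 0.12, 0], "rotation": [0, 0, 0]},
    {"translation": [0.15, 0.25, 0], "rotation": [0, 0, 0]},
    {"translation": [0.23, 0.38, 0], "rotation": [0, 0, 0]},
    {"translation": [0.31, 0.51, 0], "rotation": [0, 0, 0]},
    {"translation": [0.39, 0.64, 0], "rotation": [0, 0, 0]},
    {"translation": [0.47, 0.77, 0], "rotation": [0, 0, 0]},
    {"translation": [0.55, 0.9, 0], "rotation": [0, 0, 0]},
    {"translation": [0.6, 1.0, 0], "rotation": [0, 0, 0]},
    {"translation": [0.6, 1.0, 0], "rotation": [0, 0, 0]},
    {"translation": [0.6, 1.0, 0], "rotation": [0, 0, 0]},
  ],
)

```text
t: 1.77
eef_pos: [0.4762, -0.1514, 0.4259]
ee_rot: [3.142, -0.001, 3.104]
force: [-1.0, -0.5, -0.6]
width: 0.0395
gripper_force: 0.0
```

Request:
apply_moves(
  steps=[
    {"translation": [0.07, 0.11, 0], "rotation": [0, 0, 0]},
    {"translation": [0.14, 0.22, 0], "rotation": [0, 0, 0]},
    {"translation": [0.21, 0.33, -0.05], "rotation": [0, 0, 0]},
    {"translation": [0.29, 0.45, -0.15], "rotation": [0, 0, 0]},
    {"translation": [0.29, 0.45, -0.28], "rotation": [0, 0, 0]},
    {"translation": [0.29, 0.45, -0.42], "rotation": [0, 0, 0]},
    {"translation": [0.29, 0.45, -0.55], "rotation": [0, 0, 0]},
    {"translation": [0.29, 0.45, -0.68], "rotation": [0, 0, 0]},
    {"translation": [0.29, 0.45, -0.75], "rotation": [0, 0, 0]},
    {"translation": [0.29, 0.45, -0.75], "rotation": [0, 0, 0]},
  ],
)

```text
t: 2.6
eef_pos: [0.5455, -0.0416, 0.2346]
ee_rot: [-3.14, -0.008, 3.099]
force: [-0.5, -0.1, -0.1]
width: 0.0395
gripper_force: 0.0
```

```bash
python3 - <<'E'
from h import *
s=get_state();print(s['t'],s['eef_pos'],s['ee_rot'],s['q'],s['width'])
c=camera_model('wrist');w=grab_frame('wrist');t=grab_frame('top')
print(c)
cv2.imwrite('pics/w1.png',np.hstack([cv2.resize(w,(400,300)),cv2.resize(t[60:285,340:640],(400,300))]))
E
```

```text
2.6 [ 0.54545681 -0.04161595  0.23463703] [-3.14039467 -0.00752195  3.09885864] [ 2.81148818e-01  1.47812260e-01 -2.53119944e-01 -1.36220880e-03
 -1.17737657e+00 -1.89414773e+00] 0.039461810235678435
{'fx': 371.64829954431775, 'fy': 371.64829954431775, 'cx': 321.8715785816773, 'cy': 231.64365324127093, 'xyz': array([ 0.4706789 , -0.03784209,  0.39330496]), 'rotation': array([2.86387505e+00, 1.04550434e-03, 1.52696484e+00])}
```

View pics/w1.png

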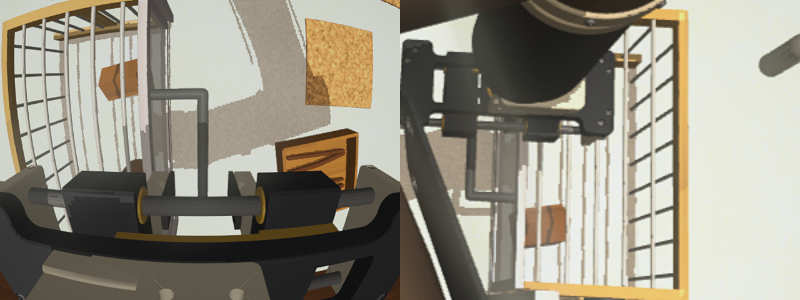

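The wrist picture shows the bar at about (202,150), centred between the fingers at x≈165 and 240. Next I go down and grip.

Request:
apply_moves(
  steps=[
    {"translation": [0, 0.01, -0.08], "rotation": [0, 0, 0]},
    {"translation": [0, 0.01, -0.16], "rotation": [0, 0, 0]},
    {"translation": [0, 0.01, -0.24], "rotation": [0, 0, 0]},
    {"translation": [0, 0.01, -0.32], "rotation": [0, 0, 0]},
    {"translation": [0, 0.01, -0.39], "rotation": [0, 0, 0]},
    {"translation": [0, 0.01, -0.42], "rotation": [0, 0, 0]},
    {"translation": [0, 0.01, -0.42], "rotation": [0, 0, 0]},
    {"translation": [0, 0.01, -0.42], "rotation": [0, 0, 0]},
    {"translation": [0, 0.01, -0.42], "rotation": [0, 0, 0]},
    {"translation": [0, 0.01, -0.42], "rotation": [0, 0, 0]},
  ],
)

```text
t: 3.53
eef_pos: [0.5493, -0.0377, 0.1357]
ee_rot: [3.141, 0.003, 3.101]
force: [-0.3, -0.6, 0.2]
width: 0.0397
gripper_force: 0.0
```

Request:
apply_moves(
  steps=[
    {"translation": [0, 0, 0], "rotation": [0, 0, 0]},
    {"translation": [0, 0, 0], "rotation": [0, 0, 0]},
    {"translation": [0, 0, 0], "rotation": [0, 0, 0]},
    {"translation": [0, 0, 0], "rotation": [0, 0, 0]},
    {"translation": [0, 0, 0], "rotation": [0, 0, 0]},
    {"translation": [0, 0, 0], "rotation": [0, 0, 0]},
    {"translation": [0, 0, 0.01], "rotation": [0, 0, 0]},
    {"translation": [0, 0, 0.02], "rotation": [0, 0, 0]},
    {"translation": [0, 0, 0.04], "rotation": [0, 0, 0]},
    {"translation": [0, 0, 0.06], "rotation": [0, 0, 0]},
  ],
  jaw=1,
  newtons=40,
)

```text
t: 4.37
eef_pos: [0.5481, -0.0402, 0.1484]
ee_rot: [-3.138, -0.001, 3.1]
force: [4.5, -13.5, -8.0]
width: 0.0104
gripper_force: 40.0
```

Request:
apply_moves(
  steps=[
    {"translation": [0, 0, 0.05], "rotation": [0, 0, 0]},
    {"translation": [0, 0, 0.11], "rotation": [0, 0, 0]},
    {"translation": [0, 0, 0.18], "rotation": [0, 0, 0]},
    {"translation": [0, 0, 0.25], "rotation": [0, 0, 0]},
    {"translation": [0, 0, 0.32], "rotation": [0, 0, 0]},
    {"translation": [0, 0, 0.39], "rotation": [0, 0, 0]},
    {"translation": [0, 0, 0.46], "rotation": [0, 0, 0]},
    {"translation": [0, 0, 0.53], "rotation": [0, 0, 0]},
    {"translation": [0, 0, 0.6], "rotation": [0, 0, 0]},
    {"translation": [0, 0, 0.66], "rotation": [0, 0, 0]},
  ],
)

```text
t: 5.2
eef_pos: [0.5481, -0.0402, 0.315]
ee_rot: [-3.138, -0.0, 3.1]
force: [2.7, -11.1, -4.6]
width: 0.0111
gripper_force: 40.0
```

Request:
apply_moves(
  steps=[
    {"translation": [0, 0, 0.02], "rotation": [0, 0, 0]},
    {"translation": [0, 0, 0.03], "rotation": [0, 0, 0]},
    {"translation": [0, 0, 0.03], "rotation": [0, 0, 0]},
    {"translation": [0, 0, 0.03], "rotation": [0, 0, 0]},
    {"translation": [0, 0, 0.03], "rotation": [0, 0, 0]},
    {"translation": [0, 0, 0.03], "rotation": [0, 0, 0]},
    {"translation": [0, 0, 0.03], "rotation": [0, 0, 0]},
    {"translation": [0, 0, 0.03], "rotation": [0, 0, 0]},
    {"translation": [0, 0, 0.03], "rotation": [0, 0, 0]},
    {"translation": [0, 0, 0.03], "rotation": [0, 0, 0]},
  ],
)

```text
t: 6.03
eef_pos: [0.5481, -0.0402, 0.3222]
ee_rot: [-3.138, 0.0, 3.1]
force: [0.6, -10.2, -0.1]
width: 0.0106
gripper_force: 40.0
```

Request:
apply_moves(
  steps=[
    {"translation": [0, 0, 0], "rotation": [0, 0, 0]},
    {"translation": [0, 0, 0], "rotation": [0, 0, 0]},
    {"translation": [0, 0, 0], "rotation": [0, 0, 0]},
    {"translation": [0, 0, 0], "rotation": [0, 0, 0]},
    {"translation": [0, 0, 0], "rotation": [0, 0, 0]},
    {"translation": [0, 0, 0.06], "rotation": [0, 0, 0]},
    {"translation": [0, 0, 0.14], "rotation": [0, 0, 0]},
    {"translation": [0, 0, 0.22], "rotation": [0, 0, 0]},
    {"translation": [0, 0, 0.28], "rotation": [0, 0, 0]},
    {"translation": [0, 0, 0.28], "rotation": [0, 0, 0]},
  ],
  jaw=0.1,
)

```text
t: 6.87
eef_pos: [0.5494, -0.0378, 0.3951]
ee_rot: [3.141, 0.005, 3.101]
force: [0.8, -0.1, 0.6]
width: 0.0392
gripper_force: 0.0
```

```bash
python3 - <<'E'
from h import *
s=get_state();print(s['t'],s['eef_pos'],s['ee_rot'],s['q'],s['width'],s['force'])
w=grab_frame('scene');w2=grab_frame('wrist')
cv2.imwrite('pics/s2.png',np.hstack([cv2.resize(w,(400,300)),cv2.resize(w2,(400,300))]))
E
```

```text
6.8667 [ 0.54941178 -0.03780264  0.39508682] [3.14103458 0.00514273 3.10093928] [ 2.87863357e-01  8.52825300e-02  3.06656361e-02  1.13302750e-03
 -1.51113170e+00 -1.89937632e+00] 0.039168775561076535 [ 0.80387489 -0.06169533  0.55538837]
```

View pics/s2.png

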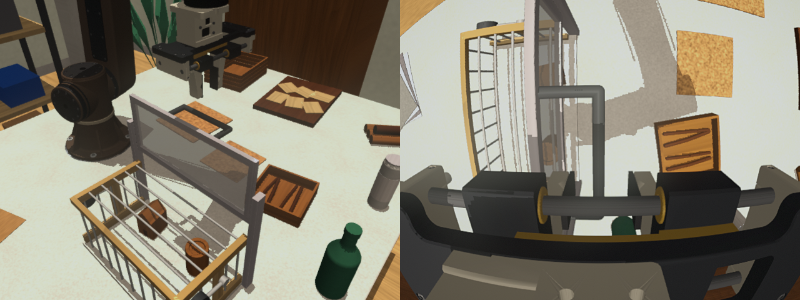

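The sash (left half) is up and holding with the gripper clear of it, and the house and pot are still standing inside. Next I work out the reorientation for the low, tilted reach.

```bash
cat >> h.py <<'E'
def Rt(yaw,pitch):   # tool z along yaw, pitched down; tool x up
    h=np.array([np.cos(yaw),np.sin(yaw),0]);Z=np.array([0,0,1.]);s,c=np.sin(pitch),np.cos(pitch)
    z=c*h-s*Z;x=s*h+c*Z
    return Ro.from_matrix(np.c_[x,np.cross(z,x),z])
def turn(yaw,pitch):
    s=get_state();return np.degrees((Rt(yaw,pitch)*Ro.from_euler('xyz',s['ee_rot']).inv()).as_rotvec())/30
E
python3 -c "
from h import *
print(turn(-1.482,np.radians(20)))"
```

```text
[-1.88669954  1.79649784  2.79390961]
```

Request:
apply_moves(
  steps=[
    {"translation": [0, 0.1, 0], "rotation": [-0.06, 0.06, 0.09]},
    {"translation": [-0.02, 0.2, 0], "rotation": [-0.12, 0.12, 0.18]},
    {"translation": [-0.05, 0.3, 0], "rotation": [-0.19, 0.18, 0.28]},
    {"translation": [-0.1, 0.4, 0], "rotation": [-0.25, 0.24, 0.37]},
    {"translation": [-0.15, 0.5, 0], "rotation": [-0.31, 0.3, 0.46]},
    {"translation": [-0.2, 0.55, 0], "rotation": [-0.38, 0.36, 0.56]},
    {"translation": [-0.25, 0.6, 0], "rotation": [-0.44, 0.42, 0.65]},
    {"translation": [-0.3, 0.65, 0], "rotation": [-0.5, 0.48, 0.74]},
    {"translation": [-0.35, 0.65, 0], "rotation": [-0.57, 0.54, 0.84]},
    {"translation": [-0.4, 0.65, 0], "rotation": [-0.63, 0.6, 0.93]},
  ],
  jaw=-1,
)

```text
t: 7.8
eef_pos: [0.4474, 0.1254, 0.3903]
ee_rot: [-2.872, -0.372, -2.734]
force: [0.1, -0.5, 0.2]
width: 0.0877
gripper_force: 0.0
```

Request:
apply_moves(
  steps=[
    {"translation": [0, 0, -0.02], "rotation": [-0.06, 0.06, 0.09]},
    {"translation": [0, 0, -0.04], "rotation": [-0.12, 0.12, 0.18]},
    {"translation": [0, 0, -0.06], "rotation": [-0.19, 0.18, 0.28]},
    {"translation": [0, 0, -0.1], "rotation": [-0.25, 0.24, 0.37]},
    {"translation": [0, 0, -0.14], "rotation": [-0.31, 0.3, 0.46]},
    {"translation": [0, 0, -0.18], "rotation": [-0.38, 0.36, 0.56]},
    {"translation": [0, 0, -0.22], "rotation": [-0.44, 0.42, 0.65]},
    {"translation": [0, 0, -0.25], "rotation": [-0.5, 0.48, 0.74]},
    {"translation": [0, 0, -0.25], "rotation": [-0.57, 0.54, 0.84]},
    {"translation": [0, 0, -0.25], "rotation": [-0.63, 0.6, 0.93]},
  ],
)

```text
t: 8.63
eef_pos: [0.4478, 0.1244, 0.3276]
ee_rot: [-2.774, -0.816, -2.295]
force: [0.1, -0.8, 0.3]
width: 0.0878
gripper_force: 0.0
```

```bash
python3 -c "
from h import *
s=get_state();print(s['t'],s['eef_pos'],s['ee_rot'],s['q'],s['width'],s['force'])
print(turn(-1.482,np.radians(20)))"
```

```text
8.6333 [0.44781186 0.12439718 0.32763467] [-2.7744392  -0.81636556 -2.2954238 ] [ 0.94919076  0.35103157 -0.20107514  0.30299247 -1.84641934 -1.55951732] 0.08782366841641598 [ 0.08231162 -0.78124779  0.30989099]
[-0.61495538  0.59422564  0.92661386]
```

Request:
apply_moves(
  steps=[
    {"translation": [0, 0, -0.02], "rotation": [-0.06, 0.06, 0.09]},
    {"translation": [0, 0, -0.04], "rotation": [-0.12, 0.12, 0.18]},
    {"translation": [0, 0, -0.06], "rotation": [-0.19, 0.18, 0.28]},
    {"translation": [0, 0, -0.1], "rotation": [-0.25, 0.24, 0.37]},
    {"translation": [0, 0, -0.14], "rotation": [-0.31, 0.3, 0.46]},
    {"translation": [0, 0, -0.18], "rotation": [-0.38, 0.36, 0.56]},
    {"translation": [0, 0, -0.22], "rotation": [-0.44, 0.42, 0.65]},
    {"translation": [0, 0, -0.26], "rotation": [-0.5, 0.48, 0.74]},
    {"translation": [0, 0, -0.3], "rotation": [-0.56, 0.54, 0.84]},
    {"translation": [0, 0, -0.32], "rotation": [-0.61, 0.59, 0.93]},
  ],
)

```text
t: 9.47
eef_pos: [0.4477, 0.124, 0.2473]
ee_rot: [-3.141, -1.218, -1.482]
force: [0.1, 0.2, 0.9]
width: 0.0881
gripper_force: 0.0
```

```bash
python3 -c "
from h import *
s=get_state();print(s['t'],s['eef_pos'],s['ee_rot'],s['q'],s['width'],s['force'])
print(turn(-1.482,np.radians(20)))
print(camera_model('wrist'))
cv2.imwrite('pics/w3r.png',grab_frame('wrist'))
"
```

```text
9.4667 [0.44774408 0.12402405 0.24731052] [-3.14066397 -1.2180669  -1.48181738] [ 1.1222712   0.50339409 -0.52129996  0.50632164 -1.69430654 -1.29941159] 0.08806210288239931 [0.10890793 0.19760827 0.9232562 ]
[-7.02342036e-03 -1.38517965e-05 -2.01434308e-03]
{'fx': 371.64829954431775, 'fy': 371.64829954431775, 'cx': 321.8715785816773, 'cy': 231.64365324127093, 'xyz': array([0.43673907, 0.24604692, 0.37325004]), 'rotation': array([-2.20891583e+00,  3.77307074e-04, -3.05284430e+00])}
```

View pics/w3r.png

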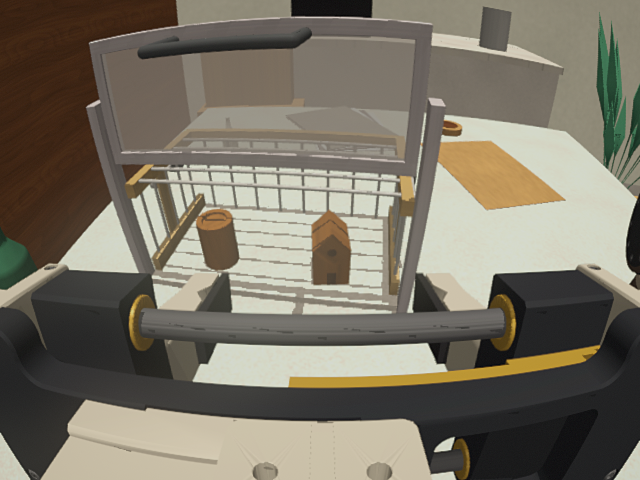

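The wrist view shows the house's front gable: bottom corners at about (313,283) and (350,284), eaves at (312,250) and (350,248), apex at (330,212). The pot is at (217,240), well to the left. I'll refine the house position from these.

```bash
python3 - <<'E'
from h import *
from scipy.optimize import least_squares
c=camera_model('wrist');M=Ro.from_euler('xyz',c['rotation']).as_matrix()
def pw(P):
    q=M.T@(np.array(P)-c['xyz']);th=np.arctan2(np.hypot(q[0],q[1]),q[2]);k=c['fx']*th/np.hypot(q[0],q[1])
    return np.array([c['cx']+k*q[0],c['cy']+k*q[1]])
obs=[((-.03,-.025,0),(350,284)),((-.03,.025,0),(313,283)),((-.03,.025,.06),(312,249)),((-.03,-.025,.06),(350,248)),((-.03,0,.085),(330,212))]
def W(p,P):return [p[0]+np.cos(p[2])*P[0]-np.sin(p[2])*P[1],p[1]+np.sin(p[2])*P[0]+np.cos(p[2])*P[1],P[2]+.012]
r=least_squares(lambda p:np.r_[np.concatenate([pw(W(p,P))-uv for P,uv in obs]),(p[2]+1.482)*30],[.462,-.148,-1.48]);print(r.x,r.fun.round(1))
im=cv2.imread('pics/w3r.png');ov=im.copy()
for a in(-.03,.03):
    pr=[pw(W(r.x,P)) for P in[(a,-.025,0),(a,-.025,.06),(a,0,.085),(a,.025,.06),(a,.025,0)]]
    cv2.polylines(ov,[np.int32(np.array(pr)*16)],True,(0,255,0),1,cv2.LINE_AA,4)
crop=lambda i:cv2.resize(i[190:310,280:380],None,fx=4,fy=4,interpolation=cv2.INTER_CUBIC)
cv2.imwrite('pics/ov2.png',np.hstack([crop(im),crop(ov)]))
E
```

```text
[ 0.46066069 -0.16182839 -1.48101825] [-1.8 -5.5 -0.4 -4.5 -0.  -4.   0.4 -2.9  1.6 17.5  0. ]
```

View pics/ov2.png

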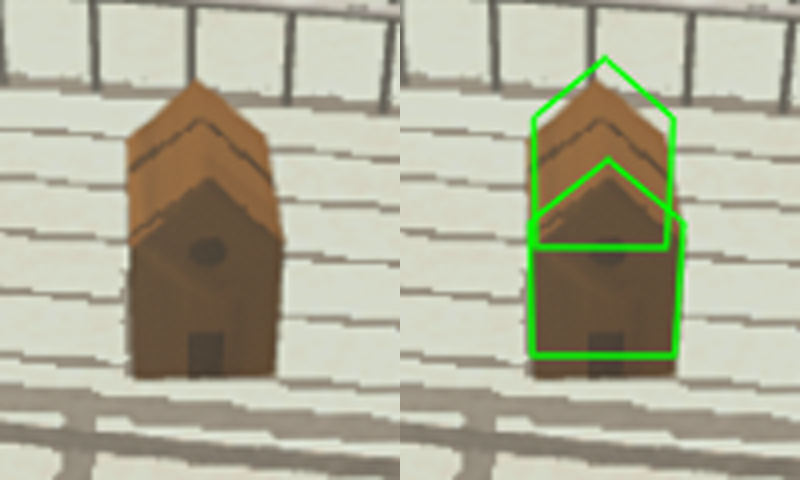

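```bash
python3 - <<'E'
from h import *
from scipy.optimize import least_squares
c=camera_model('wrist');M=Ro.from_euler('xyz',c['rotation']).as_matrix()
def pw(P):
    q=M.T@(np.array(P)-c['xyz']);th=np.arctan2(np.hypot(q[0],q[1]),q[2]);k=c['fx']*th/np.hypot(q[0],q[1])
    return np.array([c['cx']+k*q[0],c['cy']+k*q[1]])
obs=[((-.03,-.025,0),(349.3,284.3)),((-.03,.025,0),(313.3,284.5)),((-.03,.025,.06),(312.5,250.8)),((-.03,-.025,.06),(351,249.3)),((-.03,0,.085),(332.3,234.5)),((.03,0,.085),(328.5,210)),((.03,.025,.06),(311.8,225)),((.03,-.025,.06),(346.8,223.8))]
def W(p,P):return [p[0]+np.cos(p[2])*P[0]-np.sin(p[2])*P[1],p[1]+np.sin(p[2])*P[0]+np.cos(p[2])*P[1],P[2]+.012]
r=least_squares(lambda p:np.concatenate([pw(W(p,P))-uv for P,uv in obs]),[.462,-.148,-1.48]);print(r.x,r.fun.round(1))
p=r.x;h=np.array([np.cos(p[2]),np.sin(p[2]),0]);t=Rt(p[2],np.radians(20)).as_matrix()[:,2]
g=np.array([p[0],p[1],.055])-.010*h; tcp=g+.0188*t
s=get_state()['eef_pos'];print('grasp tcp',tcp,'shift',(tcp-s)/.25,'pre(-.13)',(tcp-.13*h-s)/.25,'turn',turn(p[2],np.radians(20)))
E
```

```text
[ 0.46035038 -0.1500257  -1.43002791] [-0.2 -0.6 -0.3  0.5 -0.1  0.6  0.5  0.9  0.1  0.6  0.7 -1.2 -0.6 -0.8
 -0.1 -0.5]
grasp tcp [ 0.46142598 -0.15761609  0.04857002] shift [ 0.0570332  -1.12490252 -0.79264613] pre(-.13) [-0.01592487 -0.61004611 -0.79264613] turn [ 9.39506568e-05 -5.89906317e-03  9.04569534e-02]
```

The refit is below 1.2 px everywhere. The gripper's body is 193 mm wide, so I check the clearance to the low-x guide.

```bash
python3 - <<'E'
from h import *
C=np.array([.5455,-.0982]);a=-1.6108
def cab(P):
    d=np.array(P)-C;return np.array([np.cos(a)*d[0]+np.sin(a)*d[1],-np.sin(a)*d[0]+np.cos(a)*d[1]]).round(4)
# guide tops at z=.28 in top picture (crop px /2 + offset)
for u,v in((502,455),(540,455),(540,478),(502,478)):print('low guide top',cab(bp("top",u/2+190,v/2+50,.28)))
for u,v in((447,10),(466,10),(466,18),(443,18)):print('high guide top',cab(bp("top",u,v,.28)))
s=cv2.imread('pics/scene0.png')
for u,v in((205,192),(216,188),(221,192),(208,196)):print('scene low',cab(bp("scene",u,v,.28)))
E
```

```text
low guide top [-0.0116 -0.18  ]
low guide top [ 0.0132 -0.1787]
low guide top [ 0.0135 -0.1936]
low guide top [-0.0112 -0.1949]
high guide top [-0.0117  0.191 ]
high guide top [0.0147 0.1926]
high guide top [0.0149 0.1807]
high guide top [-0.0171  0.1789]
scene low [ 0.0091 -0.1902]
scene low [-0.0092 -0.1873]
scene low [-0.0074 -0.1726]
scene low [ 0.0127 -0.1777]
```

Guide inner face is at cab y ≈ −0.178, so a cabinet-aligned reach with a 12° pitch, shifted 6 mm, and gripping the front half of the house will clear it.

```bash
cat >> h.py <<'E'
C=np.array([.5455,-.0982]);A=-1.6108
def cw(x,y,z):return np.array([C[0]+np.cos(A)*x-np.sin(A)*y,C[1]+np.sin(A)*x+np.cos(A)*y,z])
GY,GP=-1.62,np.radians(12)
def tcp(g):return g+.0188*Rt(GY,GP).as_matrix()[:,2]
E
python3 - <<'E'
from h import *
s=get_state()['eef_pos']
for x in(-.12,.036):
    t=tcp(cw(x,-.077,.058));print(x,t,(t-s)/.25)
print(turn(GY,GP))
E
```

```text
-0.12 [0.47245631 0.00641654 0.05409126] [ 0.10115453 -0.46877199 -0.77056117]
0.036 [ 0.46621741 -0.14945866  0.05409126] [ 0.0761989  -1.09227277 -0.77056117]
[-0.26729293 -0.01177431 -0.27150807]
```

Request:
apply_moves(
  steps=[
    {"translation": [0.01, -0.03, -0.08], "rotation": [-0.03, 0, -0.03]},
    {"translation": [0.02, -0.08, -0.17], "rotation": [-0.07, 0, -0.07]},
    {"translation": [0.03, -0.14, -0.26], "rotation": [-0.11, 0, -0.11]},
    {"translation": [0.04, -0.2, -0.36], "rotation": [-0.15, 0, -0.15]},
    {"translation": [0.05, -0.26, -0.46], "rotation": [-0.19, 0, -0.19]},
    {"translation": [0.06, -0.32, -0.56], "rotation": [-0.23, -0.01, -0.23]},
    {"translation": [0.08, -0.38, -0.64], "rotation": [-0.27, -0.01, -0.27]},
    {"translation": [0.1, -0.43, -0.71], "rotation": [-0.27, -0.01, -0.27]},
    {"translation": [0.1, -0.47, -0.77], "rotation": [-0.27, -0.01, -0.27]},
    {"translation": [0.1, -0.47, -0.77], "rotation": [-0.27, -0.01, -0.27]},
  ],
)

```text
t: 10.35
eef_pos: [0.4719, 0.0042, 0.0546]
ee_rot: [-3.119, -1.359, -1.65]
force: [0.2, -0.3, 0.4]
width: 0.0877
gripper_force: 0.0
```

```bash
python3 - <<'E'
from h import *
S=get_state();s=S['eef_pos'];print(S['t'],s,S['q'],S['force'],turn(GY,GP))
for x in(0,.036):
    t=tcp(cw(x,-.077,.058));print(x,(t-s)/.25)
w=grab_frame('wrist');cv2.imwrite('pics/w4.png',np.hstack([cv2.resize(w,(400,300)),cv2.resize(grab_frame('scene'),(400,300))]))
E
```

```text
10.35 [0.47192167 0.00424707 0.05461881] [ 0.9073194   0.86478691 -0.63760388  0.60000175 -1.41555019 -1.53607244] [ 0.18909087 -0.26556512  0.41259576] [-0.00359744  0.00909485  0.01539581]
0 [-0.01705806 -0.47093811 -0.0021102 ]
0.036 [-0.02281705 -0.61482291 -0.0021102 ]
```

View pics/w4.png

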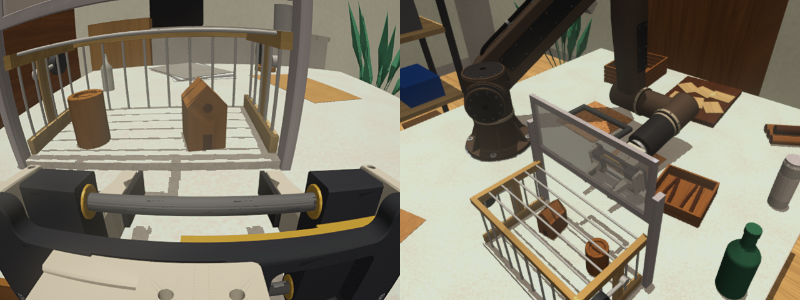

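Wrist view: the house, at about (205,115), is centred between the fingers, and the pot is far left at (88,120). The path under the raised sash is clear, so I go in.

Request:
apply_moves(
  steps=[
    {"translation": [0, -0.05, 0], "rotation": [0, 0, 0.01]},
    {"translation": [0, -0.12, 0], "rotation": [0, 0.01, 0.015]},
    {"translation": [-0.01, -0.2, 0], "rotation": [0, 0.01, 0.015]},
    {"translation": [-0.01, -0.28, 0], "rotation": [0, 0.01, 0.015]},
    {"translation": [-0.01, -0.36, 0], "rotation": [0, 0.01, 0.015]},
    {"translation": [-0.02, -0.43, 0], "rotation": [0, 0.01, 0.015]},
    {"translation": [-0.02, -0.49, 0], "rotation": [0, 0.01, 0.015]},
    {"translation": [-0.02, -0.54, 0], "rotation": [0, 0.01, 0.015]},
    {"translation": [-0.02, -0.58, 0], "rotation": [0, 0.01, 0.015]},
    {"translation": [-0.02, -0.61, 0], "rotation": [0, 0.01, 0.015]},
  ],
)

```text
t: 11.28
eef_pos: [0.4688, -0.1454, 0.0573]
ee_rot: [-3.122, -1.355, -1.635]
force: [-0.0, -0.6, -0.7]
width: 0.0877
gripper_force: 0.0
```

Request:
apply_moves(
  steps=[
    {"translation": [0, 0, 0], "rotation": [0, 0, 0]},
    {"translation": [0, 0, 0], "rotation": [0, 0, 0]},
    {"translation": [0, 0, 0], "rotation": [0, 0, 0]},
    {"translation": [0, 0, 0], "rotation": [0, 0, 0]},
    {"translation": [0, 0, 0], "rotation": [0, 0, 0]},
    {"translation": [0, 0, 0], "rotation": [0, 0, 0]},
    {"translation": [0, 0, 0], "rotation": [0, 0, 0]},
    {"translation": [0, 0, 0], "rotation": [0, 0, 0]},
    {"translation": [0, 0, 0], "rotation": [0, 0, 0]},
    {"translation": [0, 0, 0], "rotation": [0, 0, 0]},
  ],
  jaw=1,
  newtons=20,
)

```text
t: 12.12
eef_pos: [0.4684, -0.1452, 0.0565]
ee_rot: [-3.131, -1.356, -1.627]
force: [-0.5, 1.2, 0.1]
width: 0.0505
gripper_force: 19.8
```

```bash
python3 - <<'E'
from h import *
S=get_state();print(S['t'],S['eef_pos'],S['force'],S['width'],turn(GY,GP),tcp(cw(.036,-.077,.058)))
w=grab_frame('wrist');cv2.imwrite('pics/w5.png',np.hstack([cv2.resize(w,(400,300)),cv2.resize(grab_frame('scene')[180:480,180:580],(400,300))]))
E
```

```text
12.1167 [ 0.4684283  -0.14519384  0.05648642] [-0.46348942  1.22457514  0.088518  ] 0.0504797248752963 [-0.01081404  0.00487001 -0.00740337] [ 0.46621741 -0.14945866  0.05409126]
```

View pics/w5.png

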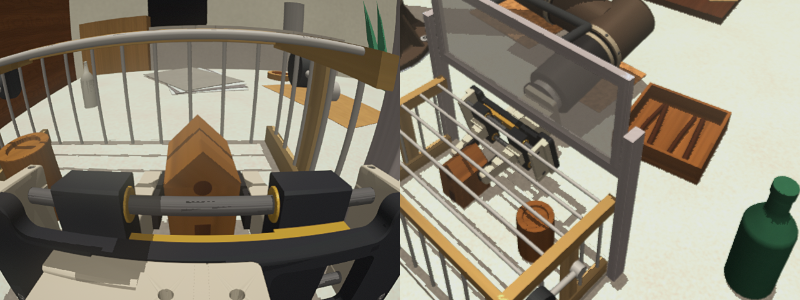

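The house is gripped (width 50.5 mm, 20 N), centred at (203,170) in the wrist half; the pot is untouched and the sash still up. Next I lift slightly and pull straight out. I've now viewed 11 pictures, one more than the limit, so I'll finish on numbers only.

Request:
apply_moves(
  steps=[
    {"translation": [0, 0, 0.03], "rotation": [0, 0, 0]},
    {"translation": [0, 0, 0.07], "rotation": [0, 0, 0]},
    {"translation": [0, 0.03, 0.09], "rotation": [0, 0, 0]},
    {"translation": [0, 0.09, 0.09], "rotation": [0, 0, 0]},
    {"translation": [0, 0.16, 0.09], "rotation": [0, 0, 0]},
    {"translation": [0, 0.24, 0.09], "rotation": [0, 0, 0]},
    {"translation": [0, 0.32, 0.09], "rotation": [0, 0, 0]},
    {"translation": [0, 0.4, 0.09], "rotation": [0, 0, 0]},
    {"translation": [-0.01, 0.48, 0.1], "rotation": [0, 0, 0]},
    {"translation": [-0.02, 0.55, 0.13], "rotation": [0, 0, 0]},
  ],
)

```text
t: 13.05
eef_pos: [0.4629, -0.0059, 0.0889]
ee_rot: [-3.134, -1.355, -1.624]
force: [-0.5, 0.3, -1.9]
width: 0.051
gripper_force: 19.7
```

Request:
apply_moves(
  steps=[
    {"translation": [-0.02, 0.08, 0.05], "rotation": [0, 0, 0]},
    {"translation": [-0.04, 0.17, 0.1], "rotation": [0, 0, 0]},
    {"translation": [-0.06, 0.26, 0.14], "rotation": [0, 0, 0]},
    {"translation": [-0.08, 0.35, 0.16], "rotation": [0, 0, 0]},
    {"translation": [-0.1, 0.45, 0.16], "rotation": [0, 0, 0]},
    {"translation": [-0.12, 0.55, 0.16], "rotation": [0, 0, 0]},
    {"translation": [-0.14, 0.65, 0.16], "rotation": [0, 0, 0]},
    {"translation": [-0.16, 0.75, 0.16], "rotation": [0, 0, 0]},
    {"translation": [-0.16, 0.84, 0.16], "rotation": [0, 0, 0]},
    {"translation": [-0.16, 0.92, 0.16], "rotation": [0, 0, 0]},
  ],
)

```text
t: 13.88
eef_pos: [0.4223, 0.2243, 0.1295]
ee_rot: [-3.136, -1.354, -1.621]
force: [0.6, -0.1, -1.0]
width: 0.0509
gripper_force: 19.7
```

```bash
python3 - <<'E'
from h import *
S=get_state();s=S['eef_pos'];print(S['t'],s,S['q'],S['force'],S['width'],turn(GY,GP),(np.array([.423,.230,.0505])-s)/.25)
E
```

```text
13.8833 [0.42229574 0.22431139 0.12945569] [ 1.18109893  0.84726745 -0.2623497   0.3453195  -1.78875288 -1.41724715] [ 0.60893583 -0.0514279  -1.02372781] 0.05093007333228686 [-0.01407899  0.0031178  -0.00852164] [ 0.00281706  0.02275445 -0.31582275]
```

Request:
apply_moves(
  steps=[
    {"translation": [0, 0.02, -0.05], "rotation": [0, 0, 0]},
    {"translation": [0, 0.02, -0.11], "rotation": [0, 0, 0]},
    {"translation": [0, 0.02, -0.17], "rotation": [0, 0, 0]},
    {"translation": [0, 0.02, -0.22], "rotation": [0, 0, 0]},
    {"translation": [0, 0.02, -0.25], "rotation": [0, 0, 0]},
    {"translation": [0, 0.02, -0.27], "rotation": [0, 0, 0]},
    {"translation": [0, 0.02, -0.285], "rotation": [0, 0, 0]},
    {"translation": [0, 0.02, -0.295], "rotation": [0, 0, 0]},
    {"translation": [0, 0.02, -0.3], "rotation": [0, 0, 0]},
    {"translation": [0, 0.02, -0.3], "rotation": [0, 0, 0]},
  ],
)

```text
t: 14.72
eef_pos: [0.4233, 0.2271, 0.0541]
ee_rot: [-3.131, -1.355, -1.627]
force: [0.2, -0.1, -0.2]
width: 0.0511
gripper_force: 19.7
```

```bash
python3 - <<'E'
from h import *
S=get_state();print(S['t'],S['eef_pos'],S['force'],S['moment'],S['width'])
cv2.imwrite('pics/t6.png',grab_frame('top'))
E
```

```text
14.7167 [0.42332762 0.22711809 0.0541078 ] [ 0.23925263 -0.09354977 -0.1767449 ] [ 3.76024876 -0.04295103  0.0098632 ] 0.051119275062187775
```

Request:
apply_moves(
  steps=[
    {"translation": [0, 0, -0.004], "rotation": [0, 0, 0]},
    {"translation": [0, 0, -0.006], "rotation": [0, 0, 0]},
    {"translation": [0, 0, -0.008], "rotation": [0, 0, 0]},
    {"translation": [0, 0, -0.01], "rotation": [0, 0, 0]},
    {"translation": [0, 0, -0.012], "rotation": [0, 0, 0]},
    {"translation": [0, 0, -0.014], "rotation": [0, 0, 0]},
    {"translation": [0, 0, -0.014], "rotation": [0, 0, 0]},
    {"translation": [0, 0, -0.014], "rotation": [0, 0, 0]},
    {"translation": [0, 0, -0.014], "rotation": [0, 0, 0]},
    {"translation": [0, 0, -0.014], "rotation": [0, 0, 0]},
  ],
)

```text
t: 15.6
eef_pos: [0.4233, 0.2271, 0.0506]
ee_rot: [-3.131, -1.356, -1.627]
force: [0.0, -0.3, -2.0]
width: 0.0507
gripper_force: 19.7
```

Request:
apply_moves(
  steps=[
    {"translation": [0, 0, -0.002], "rotation": [0, 0, 0]},
    {"translation": [0, 0, -0.004], "rotation": [0, 0, 0]},
    {"translation": [0, 0, -0.006], "rotation": [0, 0, 0]},
    {"translation": [0, 0, -0.008], "rotation": [0, 0, 0]},
    {"translation": [0, 0, -0.008], "rotation": [0, 0, 0]},
    {"translation": [0, 0, -0.008], "rotation": [0, 0, 0]},
    {"translation": [0, 0, -0.008], "rotation": [0, 0, 0]},
    {"translation": [0, 0, -0.008], "rotation": [0, 0, 0]},
    {"translation": [0, 0, -0.008], "rotation": [0, 0, 0]},
    {"translation": [0, 0, -0.008], "rotation": [0, 0, 0]},
  ],
)

```text
t: 16.43
eef_pos: [0.4233, 0.2272, 0.0494]
ee_rot: [-3.13, -1.357, -1.627]
force: [-0.7, 1.8, 5.5]
width: 0.0508
gripper_force: 19.8
```

Request:
apply_moves(
  steps=[
    {"translation": [0, 0, -0.002], "rotation": [0, 0, 0]},
    {"translation": [0, 0, -0.004], "rotation": [0, 0, 0]},
    {"translation": [0, 0, -0.006], "rotation": [0, 0, 0]},
    {"translation": [0, 0, -0.006], "rotation": [0, 0, 0]},
    {"translation": [0, 0, -0.006], "rotation": [0, 0, 0]},
    {"translation": [0, 0, -0.006], "rotation": [0, 0, 0]},
    {"translation": [0, 0, -0.006], "rotation": [0, 0, 0]},
    {"translation": [0, 0, -0.006], "rotation": [0, 0, 0]},
    {"translation": [0, 0, -0.006], "rotation": [0, 0, 0]},
    {"translation": [0, 0, -0.006], "rotation": [0, 0, 0]},
  ],
)

```text
t: 17.27
eef_pos: [0.4233, 0.2272, 0.0494]
ee_rot: [-3.129, -1.359, -1.628]
force: [-2.5, 2.0, 12.2]
width: 0.0508
gripper_force: 19.8
```

Contact is confirmed (12 N). I relax, open gently and back out.

Request:
apply_moves(
  steps=[
    {"translation": [0, 0, 0.006], "rotation": [0, 0, 0]},
    {"translation": [0, 0, 0.006], "rotation": [0, 0, 0]},
    {"translation": [0, 0, 0.006], "rotation": [0, 0, 0]},
    {"translation": [0, 0, 0.006], "rotation": [0, 0, 0]},
    {"translation": [0, 0, 0.006], "rotation": [0, 0, 0]},
    {"translation": [0, 0, 0.006], "rotation": [0, 0, 0]},
    {"translation": [0, 0, 0.006], "rotation": [0, 0, 0]},
    {"translation": [0, 0, 0.006], "rotation": [0, 0, 0]},
    {"translation": [0, 0, 0.006], "rotation": [0, 0, 0]},
    {"translation": [0, 0, 0.006], "rotation": [0, 0, 0]},
  ],
  jaw=-1,
)

```text
t: 18.1
eef_pos: [0.4233, 0.2271, 0.0485]
ee_rot: [-3.131, -1.356, -1.627]
force: [-0.5, 0.2, -1.0]
width: 0.0873
gripper_force: 0.0
```

Request:
apply_moves(
  steps=[
    {"translation": [0, 0.04, 0], "rotation": [0, 0, 0]},
    {"translation": [0, 0.1, 0.01], "rotation": [0, 0, 0]},
    {"translation": [0, 0.16, 0.02], "rotation": [0, 0, 0]},
    {"translation": [0, 0.22, 0.03], "rotation": [0, 0, 0]},
    {"translation": [0, 0.3, 0.05], "rotation": [0, 0, 0]},
    {"translation": [0, 0.38, 0.08], "rotation": [0, 0, 0]},
    {"translation": [0, 0.46, 0.12], "rotation": [0, 0, 0]},
    {"translation": [0, 0.5, 0.2], "rotation": [0, 0, 0]},
    {"translation": [0, 0.5, 0.28], "rotation": [0, 0, 0]},
    {"translation": [0, 0.5, 0.32], "rotation": [0, 0, 0]},
  ],
)

```text
t: 18.93
eef_pos: [0.4234, 0.3533, 0.1305]
ee_rot: [-3.126, -1.354, -1.63]
force: [-0.0, -0.7, -0.3]
width: 0.0876
gripper_force: 0.0
```

```bash
python3 - <<'E'
from h import *
S=get_state();print(S['t'],S['eef_pos'],S['force'],S['width'])
t=grab_frame('top');s=grab_frame('scene')
cv2.imwrite('pics/t7.png',t);cv2.imwrite('pics/s7.png',s)
for n,a,b in(('top',cv2.imread('pics/top0.png'),t),('scene',cv2.imread('pics/scene0.png'),s)):
    d=(cv2.absdiff(a,b).max(2)>45).astype(np.uint8)
    # predicted house outline at target on the mat
    h=np.array([np.cos(-1.627),np.sin(-1.627)]);l=np.array([-h[1],h[0]]);o=np.array([.4233,.2272])+.005*h
    P=lambda x,y,z:proj(n,[*(o+x*h+y*l),z+.005])
    pts=np.array([P(x,y,z) for x in(-.03,.03) for y,z in((-.025,0),(.025,0),(-.025,.06),(.025,.06),(0,.085))])
    hull=cv2.convexHull(np.float32(pts)).astype(np.int32)
    m=np.zeros_like(d);cv2.fillPoly(m,[hull],1)
    x,y,w,hh=cv2.boundingRect(hull);box=(slice(y-15,y+hh+15),slice(x-15,x+w+15))
    print(n,'hull box',x,y,w,hh,'changed inside',d[m>0].mean().round(2),'in ring',d[box][m[box]==0].mean().round(2))
# tray & pot patches unchanged? (top)
a=cv2.imread('pics/top0.png')
for nm,(x0,y0,x1,y1) in(('tray',(222,86,315,180)),('pot',(440,122,468,150))):
    T=cv2.matchTemplate(t[y0-20:y1+20,x0-20:x1+20],a[y0:y1,x0:x1],cv2.TM_CCOEFF_NORMED);print(nm,cv2.minMaxLoc(T)[1::2])
E
```

```text
18.9333 [0.42338033 0.35332585 0.13049703] [-0.04748403 -0.69332322 -0.2629478 ] 0.08755471726587356
top hull box 219 231 44 33 changed inside 0.84 in ring 0.01
scene hull box 346 214 40 52 changed inside 0.96 in ring 0.68
tray (0.9996978640556335, (20, 20))
pot (0.4854830801486969, (20, 20))
```

```bash
python3 - <<'E'
from h import *
a=cv2.imread('pics/s2.png')[:,:400];b=cv2.resize(cv2.imread('pics/s7.png'),(400,300))
for nm,(x0,y0,x1,y1) in(('sash top/left',(125,90,160,150)),('sash lower/right',(200,150,265,210)),('pot',(185,235,212,272))):
    T=cv2.matchTemplate(b[y0-12:y1+12,x0-12:x1+12],a[y0:y1,x0:x1],cv2.TM_CCOEFF_NORMED);print(nm,cv2.minMaxLoc(T)[1::2])
print(job_done())
E
```

```text
sash top/left (0.9012355804443359, (12, 12))
sash lower/right (0.8943199515342712, (12, 12))
pot (0.8754782676696777, (12, 12))
the job is handed in; nothing more can be done
None
```

The job is handed in at about 19 s of the 58 s allowed. By the final image checks, the sash is up by itself, the house stands upright near the middle of the 160 mm cork mat, and the pot and tray are where they were. The verdict was not shown, and I viewed 11 pictures, one over the limit of 10.

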